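# Clip a tool-mark test plate onto the specimen stage

### The job

Get the tool-mark test plate ready for the photograph: with one fingertip press the clip's long thumb bar down and keep it down, and with the other fingertip push the plate along the bed, under the raised jaw, fully home against the end stop; then let the bar up so that the jaw clamps the plate. Nothing is to be picked up: the plate stays flat on the bed all the way, and the slide box, loupe and tweezers round the stage are left alone.

Things in the scene. Friction and masses are not known exactly. Their poses are not given: they have to be found in the camera images.
- stage: Specimen stage fixed to the desk: grey base plate on rubber feet with a dark steel bed on it. x = the way the plate is pushed home, y to the left of that; origin at desk level. In this frame, mm: base x -124 to 52, y -66 to 54, top z 12; bed on which the plate slides x -99 to 46, y -57 to 2, top z 20. Only the jaw (x 5 to 30) hangs over the bed.
- channel_mouth (a point): Middle of the mouth of the channel on the bed: stage x -30, y -25, z 20 mm; axes of the stage. Two aluminium fences (top z 26) flare inward from here to stage x 0, then run straight to x 46 as a channel 47 mm wide, y -48.5 to -1.5. The mouth is 59 mm wide and guides the plate in.
- plate_home (a point): Where the plate's centre is when it is fully home against the end stop, mid-channel: stage x 11, y -25, z 26 mm; axes of the stage. The end stop is an aluminium bar across the channel, face at stage x 36, top z 29.
- clip (a joint): Opening angle of the sprung clip, rad: 0 at rest, grows as the thumb bar goes down and the jaw rises, 0.55 at its stop. 0.21 with the jaw resting on the plate; the plate passes under freely from 0.26. The spring pushes the bar up with about 2 N at 0, 6 N at 0.45, 7 N at the stop, and returns it when let go. Hinge line: along stage x at y 8, z 33 mm; barrel top z 37, end lugs to z 39.
- thumb_bar (a point): Round metal bar along the clip's left edge, 10 mm thick, parallel to stage x from x -117 to 33; press it anywhere, a fingertip slides along it. This point: on its axis, mid-length. At rest stage y 36, top z 37 mm; at 0.45 rad y 33, top z 25; at the stop y 32, top z 22. Held with top at z 23 to 27, a second fingertip level with the first clears the bed (z 20) and meets the plate's edge.
- clip_jaw (a point): Steel jaw of the clip, 25 mm long along stage x (x 5 to 30), with a round lip 6 mm thick that clamps the plate's left part. This point: on the lip's axis, mid-length: stage x 17.5, y -16 mm. At rest its underside is at z 27, 5 mm below the top of the plate (z 32), and blocks the plate's way.
- test_plate: Loose dull grey metal plate with two bands of fine scratched tool marks across its face and a small hole in one corner, 50 mm (x) x 44 mm (y) x 12 mm, corners rounded, about 0.07 kg, slides easily on the bed; origin at the centre of its underside. It starts flat on the bed before the mouth of the channel, its x axis nearly along stage x, up to 3 mm off the channel's middle line and up to 0.1 rad askew.
- plate_center (a point): Centre of the test plate, 6 mm above its underside, axes of the plate.
- slide_box: Bystander: carton of glass slides with blue lid, 33 x 86 x 46 mm, left of the stage; origin at the centre of its underside.
- loupe: Bystander: black stand loupe, 38 mm across, 41 mm tall, right of the stage's far end; origin at the centre of its underside.
- tweezers: Bystander: steel tweezers, 122 mm long, 10 mm tall, lying right of the stage; origin at the centre of the underside.
There are look-alikes about, which are no part of the job. Leave any purple or yellow look-alike of the test_plate alone.

How it is judged:
On the way, in this order (a step that is already met when the one before it is completed fails the run):
1. a fingertip holds the thumb bar down, jaw raised, with the plate still in front of the jaw (contact force between the fingers and clip above 0.5 N and value of joint clip above 0.25 rad and x of plate_center in the frame of stage below -0.022 m), for 0.1 s.
2. with the bar still held down, the plate has been pushed under the jaw to the end stop (contact force between the fingers and clip above 0.5 N and value of joint clip above 0.23 rad and x of plate_center in the frame of plate_home above -0.004 m), for 0.1 s.
At the end, for the whole second after the job is handed in: The plate lies flat and still on the bed between the fences, its edge within 4 mm of the end stop and its centre within 6 mm of home, square to within 0.1 rad, and the released clip's jaw rests on it (0.16 to 0.25 rad) and presses with more than 1 N (x of plate_center in the frame of plate_home above -0.004 m and distance between plate_center and plate_home below 0.006 m and angle between the x axis of plate_center and the x axis of stage, either way round below 0.1 rad and angle between plate_center's own z axis and vertical below 0.05 rad and value of joint clip between 0.16 and 0.25 rad and contact force between clip and test_plate above 1 N and linear speed of test_plate below 0.01 m/s); the robot touches nothing.
It fails at once if the plate is lifted or tipped off the bed (z of plate_center in the frame of stage above 0.032 m or angle between plate_center's own z axis and vertical above 0.2 rad).
It fails at once if the plate is pushed off the bed (z of plate_center in the frame of stage below 0.02 m).
It fails at once if the jaw is let down on the plate while it is only part of the way in (x of plate_center in the frame of stage between -0.015 and 0.004 m and contact force between clip and test_plate above 1 N).
It fails at once if the slide box, the loupe or the tweezers are disturbed (distance of any of slide_box, loupe, tweezers from where it was at the start of the episode above 0.02 m).
It also fails if it takes over 35 s, if anything falls off the work surface, if the arm or the gripper's body presses on something with over 40 N, if the wrist force passes 120 N, or if a joint passes its speed limit or range.

### The arm

A 6-joint arm with a two-finger parallel gripper is mounted at the origin on a cart in front of the work surface, level with it; the furniture and walls round the work are solid. World frame = base frame: x ahead of the robot, y to its left, z up, the work surface at z = 0. Lengths are in m, angles in rad, forces in N, time in s.
With the tool pointing down it reaches from about 0.375 to 0.825 m from the base axis. Payload 5.5 kg.
Tool frame: the origin (TCP) lies at the centre of the arm's flange, where the gripper is bolted on; the fingertips stand 173 mm ahead of it and the grasp point (between the pads) lies 155 mm ahead of it; z points along the fingers, y is the line along which they close (so a half turn about z gives the same grasp; the last joint's range is limited). The gripper opens to 85 mm and grips with 20 to 120 N. Pads are 22 mm wide; open, the fingers measure 114 mm over their backs; the gripper's body (76 mm by 85 mm) begins 54 mm behind the grasp point. The pads swing forward as they close: fully open they stand 13 mm farther back than shut.
Start: joints at [1.143, 0.314, -0.047, 1.21, 0, 1.571], TCP at [0.249, 0.546, 0.405] pointing down, gripper open.
Joint ranges: [-2.67, 2.67], [-0.69, 1.73], [-1.03, 1.25], [-2.08, 2.16], [-1.42, 1.45], [-3.14, 3.14]. Speed limits (rad/s): [2.39, 2.39, 3.01, 3.14, 3.14, 3.14].

### API

Orientations are given as a rotation vector (axis times angle).
In Python, from rig import status, read_camera, camera_model, ctrl, trace, place_of gives the robot as it stands. The module is installed in compiled form; this text tells all that it offers.
- The arm moves only by the tool carry_out, never from a script. Its argument "targets" is one flat list of numbers, 7 for each row, row after row: the shift along the tool's x, y, z normalised to -1 to 1, where 1 is 25 cm, then the turn, a rotation vector about the tool's x, y, z normalised to -1 to 1, where 1 is 0.5 rad, then the closure, from 0 (fully open) to 1 (shut). In form: [tx, ty, tz, wx, wy, wz, hand, tx, ty, tz, wx, wy, wz, hand, ...]. A call has 1 to 12 rows; each row shifts and turns the commanded pose from where the row before left it, along the tool's axes as they then stand; what a row does not reach is not made up. A row lasts 1/10 s, in which the tool goes at most 50 mm and 8.59 degrees, less where a joint would pass 70% of its speed; a pose out of reach is approached as far as the arm can. A call with a number of a shift or a turn outside -1 to 1 is refused whole. A call with a gripper value outside its range is refused whole. The fingers move at their own pace and stop on an object; "force" is the grip in N (left out, the last holds). Time passes only in rows, so rows that do not move let the fingers close. It gives the time, the measured TCP pose, the force, the opening and the grip force at its end, in the units of the state.
- status.read_state(): the state, without advancing time (a new reading comes with each control period).
- read_camera(name): name is "side" or "top"; returns the picture (384x512x3 uint8, blue, green, red); there is no depth.
- camera_model(name): a dict with "fx", "fy", "cx", "cy" (pixels), "world_from_camera" (4x4, takes a point from camera to world coordinates). Camera axes: x right, y down, z forward; pixel columns grow to the right and rows downward; lengths in m; the calibration is good to about 2 mm. A picture is of the moment at which its call begins. camera_model takes no time and is no camera call.
- ctrl.sign_off(): hands the job in; it is judged then, once.
Trained networks look in the newest picture that a camera, given by its name, has taken for a name from the list of things; names that differ only in an ending like _2 or _b are one class to them, and where a whole thing is asked for, a point or a joint stands for the part that bears it (a point fixed in the world has none). Each returns a list of dicts, best first, with "conf" (0 to 1); they miss things now and then, are a little off and sometimes report something else, mostly with a low value. They report only what shows in the picture. A call takes as long as a camera call. They do not tell look-alikes from the thing itself.
- trace(camera, thing): "pixels" (384x512 bool, what is visible of it) and "extent" ([left, top, right, bottom] in pixels, round what is visible of it).
- place_of(camera, thing): "xy" ([column, row] in pixels: a listed point, or the origin of a listed thing).
The state is a dict: "t": time; "joint_pos": joint angles; "dq": joint speeds; "joint_efforts": joint torques, N m; "tcp_pos": TCP position; "tcp_rot": TCP orientation; "ft_force": force on the tool from outside, world axes, zero at the start; "wrist_torque": the same for the moment, N m; "opening": finger opening in m; "gripper_force": force on a finger pad.
Only numpy, scipy, OpenCV 4.12 (cv2) and the standard library are available. Lean on these libraries where they do the work, as an engineer would, in place of code of your own. Each camera call takes 0.05 s, during which the arm holds its last target. There are 200 camera calls.

## Working session

There is one attempt and no reset: what is moved stays moved. The work goes in short steps, Python scripts to look and compute and a tool call to move; the robot and the scene stay as the last step left them, time stands still between calls to the robot, and variables do not carry over. Pictures are saved under pics/ and viewed, at most 10 in all, crops included, and the job is handed in when it is done.

Besides the shell and the picture viewer there is one more tool, called after "Call:" in YAML: its name, and indented under it one key for each argument. carry_out: Moves the arm, as the interface text tells. Scaled input: -1 to 1 covers 25 cm each way for a shift and 0.5 rad each way for a turn. Its arguments: {"type":"object","properties":{"targets":{"type":"array"},"force":{"type":"number"}},"required":["targets"]}

```bash
mkdir -p pics; cat > h.py <<'E'
import numpy as np, cv2
from rig import status, read_camera, camera_model, ctrl, trace, place_of
def ray(cam,uv):
    m=camera_model(cam);T=np.array(m["world_from_camera"])
    d=T[:3,:3]@np.array([(uv[0]-m["cx"])/m["fx"],(uv[1]-m["cy"])/m["fy"],1.]);return T[:3,3],d
def at(cam,uv,z):
    o,d=ray(cam,uv);return o+d*(z-o[2])/d[2]
def proj(cam,p):
    m=camera_model(cam);T=np.array(m["world_from_camera"]);q=T[:3,:3].T@(np.array(p)-T[:3,3])
    return np.array([m["fx"]*q[0]/q[2]+m["cx"],m["fy"]*q[1]/q[2]+m["cy"]])
E
python3 - <<'E'
from h import *
np.set_printoptions(precision=4,suppress=True)
for c in("top","side"):
    im=read_camera(c); cv2.imwrite(f"pics/{c}0.png",cv2.resize(im,None,fx=1.5,fy=1.5))
    print(c,np.array(camera_model(c)["world_from_camera"])[:3,3])
    for n,z in(("stage",0),("channel_mouth",.02),("plate_home",.026),("thumb_bar",.032),("clip_jaw",.03),("plate_center",.026),("test_plate",.02),("slide_box",0),("loupe",0),("tweezers",0)):
        for r in place_of(c,n)[:3]: print(n,r["conf"],r["xy"],at(c,r["xy"],z)[:2])
s=status.read_state();print(s)
E
```

```text
top [ 0.4147 -0.0195  0.9107]
stage 0.94 [269.1, 193.5] [ 0.5493 -0.0702]
channel_mouth 0.63 [277.4, 207.5] [ 0.5142 -0.0888]
plate_home 0.97 [281.9, 187.0] [ 0.5614 -0.0981]
thumb_bar 0.75 [249.4, 208.6] [ 0.5088 -0.0242]
clip_jaw 0.57 [279.5, 184.2] [ 0.5671 -0.0922]
plate_center 0.79 [277.4, 217.5] [ 0.4906 -0.0886]
plate_center 0.6 [203.1, 225.2] [0.4691 0.0797]
plate_center 0.58 [345.8, 253.1] [ 0.4139 -0.2443]
test_plate 0.87 [347.6, 253.9] [ 0.4122 -0.2499]
test_plate 0.84 [279.0, 217.0] [ 0.4923 -0.0928]
test_plate 0.76 [204.9, 226.8] [0.4659 0.0761]
slide_box 0.84 [219.5, 181.7] [0.5747 0.0482]
loupe 0.66 [316.5, 179.7] [ 0.5855 -0.1831]
tweezers 0.64 [310.2, 227.5] [ 0.4712 -0.1679]
tweezers 0.35 [314.2, 179.6] [ 0.5856 -0.1776]
tweezers 0.28 [251.1, 209.8] [ 0.5095 -0.0285]
side [0.5278 0.6963 0.6094]
stage 0.92 [267.7, 212.9] [ 0.5528 -0.0562]
channel_mouth 0.74 [282.6, 197.5] [ 0.5221 -0.089 ]
plate_home 0.96 [268.5, 191.9] [ 0.5543 -0.0987]
thumb_bar 0.97 [287.3, 210.1] [ 0.5111 -0.0301]
clip_jaw 0.77 [259.8, 194.9] [ 0.5725 -0.0802]
plate_center 0.58 [307.3, 258.6] [0.
[... 272 characters left out ...]
81 [255.6, 246.9] [0.5705 0.0537]
slide_box 0.53 [267.0, 191.4] [ 0.5591 -0.1357]
slide_box 0.37 [306.6, 183.4] [ 0.4662 -0.1778]
loupe 0.62 [256.0, 177.9] [ 0.5891 -0.1886]
tweezers 0.8 [309.2, 184.3] [ 0.46   -0.1747]
{'t': 1.1, 'joint_pos': array([ 1.143 ,  0.3135, -0.0471,  1.2102,  0.    ,  1.5708]), 'dq': array([-0.0008, -0.0005, -0.0016, -0.0006,  0.0004, -0.0004]), 'joint_efforts': array([  0.004 , -53.9474,  34.0054,   0.0016,   0.0001,  -0.    ]), 'tcp_pos': array([0.2489, 0.5459, 0.4047]), 'tcp_rot': array([0.6668, 3.07  , 0.0001]), 'ft_force': array([0.5027, 0.7065, 0.4182]), 'wrist_torque': array([-0.0133,  0.008 , -0.0457]), 'gripper_force': 0.0, 'opening': 0.08541216985611863}
```

```bash
python3 - <<'E'
import cv2
a=cv2.imread("pics/top0.png");b=cv2.imread("pics/side0.png")
a=a[210:410,270:540];b=b[210:410,300:570]
cv2.imwrite("pics/c1.png",cv2.resize(a,None,fx=2.9,fy=2.9,interpolation=2)); cv2.imwrite("pics/c2.png",cv2.resize(b,None,fx=2.9,fy=2.9,interpolation=2))
E
```

```text
(no output)
```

View pics/c1.png

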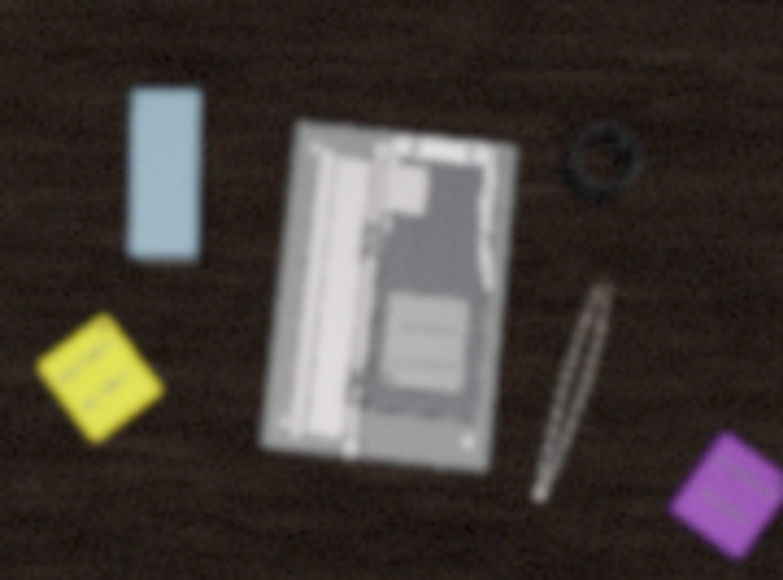

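View pics/c2.png

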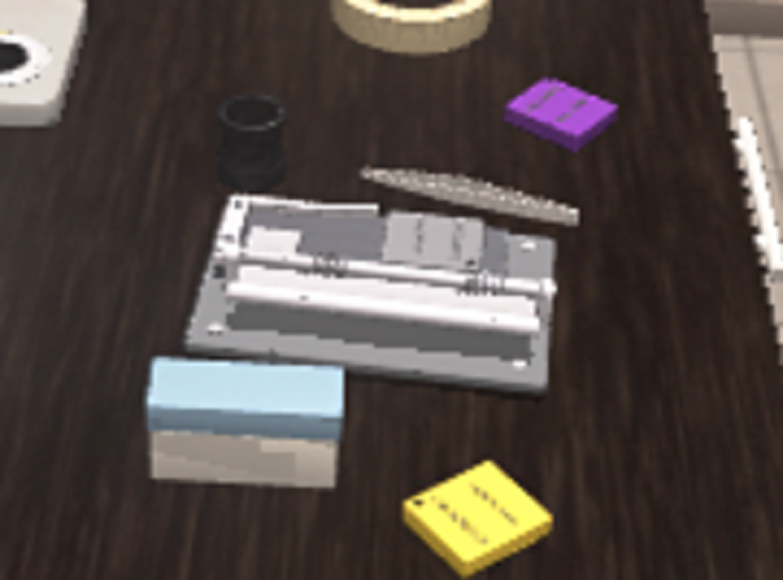

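```bash
cat > fit.py <<'E'
from h import *
from scipy.optimize import least_squares
C=np.array([[52,54,12],[52,-66,12],[-124,-66,12],[-124,54,12]])/1e3
def S(p,q): 
    c,s=np.cos(p[2]),np.sin(p[2]);q=np.asarray(q);return np.array([p[0]+c*q[0]-s*q[1],p[1]+s*q[0]+c*q[1],q[2]])
def inv(p,w):
    c,s=np.cos(p[2]),np.sin(p[2]);d=np.asarray(w)[:2]-p[:2];return np.array([c*d[0]+s*d[1],-s*d[0]+c*d[1]])
E
python3 - <<'E'
from fit import *
np.set_printoptions(precision=4,suppress=True)
f=lambda L,o:(np.array(L)/2.9+o)/1.5
T=f([(298,120),(520,145),(488,472),(260,448)],(270,210)); D=f([(187,343),(230,193),(557,240),(548,385)],(300,210))
P={}
for nm,obs in(("top",[("top",T)]),("side",[("side",D)]),("both",[("top",T),("side",D)])):
    r=least_squares(lambda p:np.concatenate([proj(c,S(p,q))-o for c,O in obs for q,o in zip(C,O)]),[.55,-.065,-.1]); print(nm,r.x,abs(r.fun).max()); P[nm]=r.x
p=P["both"]
pl=f([(388,293),(466,293),(464,390),(382,386)],(270,210))
for u in pl: print("plate top corner",inv(P["top"],at("top",u,.032))*1e3)
for u in f([(390,212),(484,218),(478,268),(386,263)],(300,210)): print("side corner",inv(P["side"],at("side",u,.032))*1e3)
for x in(-115,-110): print(x,S(p,[x/1e3,.005,0]))
for c in("top","side"):
    t=trace(c,"thumb_bar")
    for r in t[:1]: print(r["conf"],r["extent"])
E
```

```text
top [ 0.551  -0.0695 -0.0882] 0.39524008606844063
side [ 0.5475 -0.0677 -0.0958] 1.3585995421899497
both [ 0.5491 -0.069  -0.0912] 1.1895632225756003
plate top corner [-38.1266  -3.0186]
plate top corner [-33.5264 -43.6331]
plate top corner [-83.9813 -47.5104]
plate top corner [-86.6706  -4.9786]
side corner [-35.985  -43.2127]
side corner [-83.979  -47.4459]
side corner [-84.2362  -4.646 ]
side corner [-38.9736   0.1781]
-115 [ 0.435  -0.0535  0.    ]
-110 [ 0.44  -0.054  0.   ]
0.6 [242.9, 175.8, 278.8, 243.1]
0.59 [252.4, 193.1, 322.6, 217.5]
```

Call:
carry_out:
  targets: [0,0,0,0,0,-0.225,0.465,0,0,0,0,0,-0.225,0.465,0,0,0,0,0,-0.225,0.465,-0.0717,-0.1657,0.0414,0,0,0,0.465,-0.0717,-0.1657,0.0414,0,0,0,0.465,-0.0717,-0.1657,0.0414,0,0,0,0.465,-0.0717,-0.1657,0.0414,0,0,0,0.465,-0.0717,-0.1657,0.0414,0,0,0,0.465,-0.0717,-0.1657,0.0414,0,0,0,0.465,-0.0717,-0.1657,0.0414,0,0,0,0.465,-0.0717,-0.1657,0.0414,0,0,0,0.465,-0.0717,-0.1657,0.0414,0,0,0,0.465]
  force: 40

```text
t: 2.4
tcp_pos: [0.3762, 0.1584, 0.3115]
tcp_rot: [0.141, 3.137, 0.001]
ft_force: [1.2, -0.4, -0.2]
opening: 0.0458
gripper_force: 0.0
```

Call:
carry_out:
  targets: [-0.0717,-0.1657,0.0414,0,0,0,0.465,-0.0717,-0.1657,0.0414,0,0,0,0.465,-0.0717,-0.1657,0.0414,0,0,0,0.465,-0.0717,-0.1657,0.0414,0,0,0,0.465,-0.0717,-0.1657,0.0414,0,0,0,0.465,0,0,0,0,0,0,0.465,0,0,0,0,0,0,0.465]

```text
t: 3.1
tcp_pos: [0.4464, -0.0551, 0.2596]
tcp_rot: [-0.146, -3.137, -0.001]
ft_force: [1.0, -0.2, -0.0]
opening: 0.0456
gripper_force: 0.0
```

```bash
python3 - <<'E'
from fit import *
np.set_printoptions(precision=4,suppress=True)
s=status.read_state();print(s["t"],s["tcp_pos"],s["tcp_rot"],s["opening"],s["ft_force"],inv([.550,-.069,-.09],s["tcp_pos"]))
v=s["tcp_rot"];print(2*np.arctan2(v[1],v[0])-np.pi/2-np.pi/2)
c=read_camera("side");t=read_camera("top")
cv2.imwrite("pics/d1.png",np.hstack([cv2.resize(x[110:270,190:350],(400,400),interpolation=2) for x in(c,t)]))
E
```

```text
3.1 [ 0.4464 -0.0551  0.2596] [-0.1461 -3.1373 -0.0008] 0.04557023345429477 [ 1.0402 -0.173  -0.0492] [-0.1044  0.0045]
-6.37627153679683
```

View pics/d1.png

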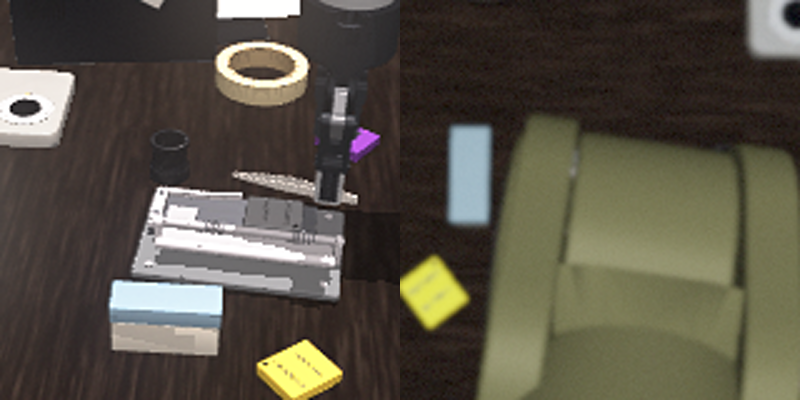

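```bash
python3 - <<'E'
from fit import *
for z in (.075,.08,.085,.09,.095): print(z,[proj("side",S([.55,-.069,-.09],[x,.035,z])).round(1) for x in(-.115,-.093)])
E
```

```text
0.075 [array([324.3, 197.6]), array([313.4, 196.4])]
0.08 [array([324.6, 195.6]), array([313.7, 194.4])]
0.085 [array([324.9, 193.6]), array([313.9, 192.4])]
0.09 [array([325.2, 191.6]), array([314.1, 190.4])]
0.095 [array([325.4, 189.6]), array([314.4, 188.4])]
```

Call:
carry_out:
  targets: [0,0.004,0.04,0,0,0,0.465,0,0,0.04,0,0,0,0.465,0,0,0.04,0,0,0,0.465,0,0,0.02,0,0,0,0.465,0,0,0,0,0,0,0.465,0,0,0,0,0,0,0.465]

```text
t: 3.8
tcp_pos: [0.4466, -0.0532, 0.2246]
tcp_rot: [-0.141, -3.138, -0.0]
ft_force: [-0.2, 0.2, -0.2]
opening: 0.0457
gripper_force: 0.0
```

Call:
carry_out:
  targets: [0,0,0.02,0,0,0,0.465,0,0,0.02,0,0,0,0.465,0,0,0,0,0,0,0.465,0,0,0,0,0,0,0.465]

```text
t: 4.2
tcp_pos: [0.4465, -0.0533, 0.2146]
tcp_rot: [-0.142, -3.138, -0.0]
ft_force: [0.2, -0.4, 0.5]
opening: 0.0456
gripper_force: 0.0
```

Call:
carry_out:
  targets: [0,0,0.012,0,0,0,0.465,0,0,0,0,0,0,0.465,0,0,0,0,0,0,0.465]

```text
t: 4.5
tcp_pos: [0.4466, -0.0533, 0.2118]
tcp_rot: [-0.142, -3.138, 0.0]
ft_force: [-0.5, -0.3, 0.5]
opening: 0.0458
gripper_force: 0.0
```

Call:
carry_out:
  targets: [0,0,0.012,0,0,0,0.465,0,0,0,0,0,0,0.465,0,0,0,0,0,0,0.465]

```text
t: 4.8
tcp_pos: [0.4465, -0.0533, 0.2087]
tcp_rot: [-0.142, -3.138, -0.0]
ft_force: [0.6, -0.1, 0.2]
opening: 0.0456
gripper_force: 0.0
```

```bash
python3 - <<'E'
from fit import *
s=status.read_state();print(s["t"],s["tcp_pos"],s["ft_force"],s["wrist_torque"])
c=read_camera("side")
cv2.imwrite("pics/d2.png",cv2.resize(c[140:240,230:350],(720,600),interpolation=2))
E
```

```text
4.8 [ 0.44653872 -0.05328484  0.20867798] [ 0.59103037 -0.12424224  0.23489506] [ 0.01589701  0.0423705  -0.00785803]
```

View pics/d2.png

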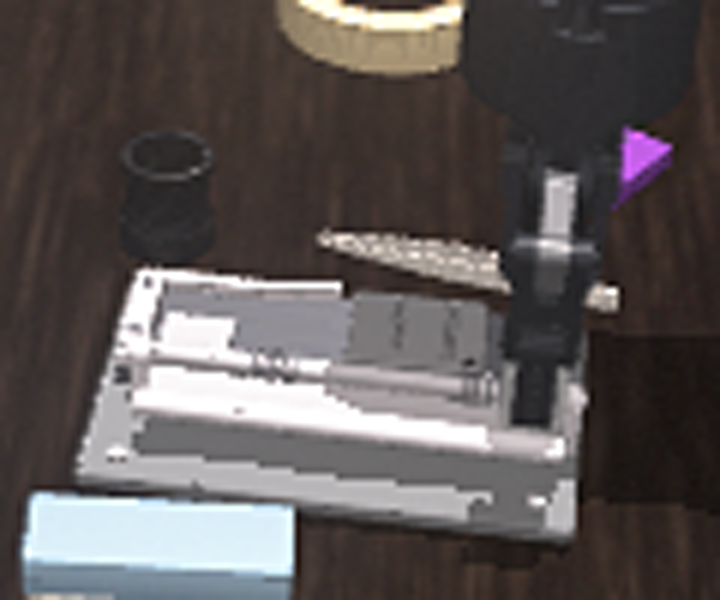

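Call:
carry_out:
  targets: [0,0,0.012,0,0,0,0.465,0,0,0,0,0,0,0.465,0,0,0,0,0,0,0.465]

```text
t: 5.15
tcp_pos: [0.4468, -0.0532, 0.2059]
tcp_rot: [0.142, 3.138, 0.0]
ft_force: [0.0, 0.3, 2.9]
opening: 0.0455
gripper_force: 1.0
```

Call:
carry_out:
  targets: [0,0,0.012,0,0,0,0.465,0,0,0,0,0,0,0.465,0,0,0,0,0,0,0.465]

```text
t: 5.45
tcp_pos: [0.4468, -0.0532, 0.2029]
tcp_rot: [0.142, 3.138, 0.001]
ft_force: [-0.1, 0.6, 3.6]
opening: 0.0458
gripper_force: 1.5
```

Call:
carry_out:
  targets: [0,0,0.012,0,0,0,0.465,0,0,0,0,0,0,0.465,0,0,0,0,0,0,0.465]

```text
t: 5.75
tcp_pos: [0.4468, -0.0534, 0.1998]
tcp_rot: [0.142, 3.138, -0.0]
ft_force: [1.3, 1.1, 3.3]
opening: 0.0457
gripper_force: 2.0
```

Call:
carry_out:
  targets: [0,0,0.01,0,0,0,0.465,0,0,0.01,0,0,0,0.465,0,0,0,0,0,0,0.465,0,0,0,0,0,0,0.465]

```text
t: 6.15
tcp_pos: [0.4468, -0.0539, 0.1951]
tcp_rot: [0.143, 3.138, -0.004]
ft_force: [-0.7, -1.8, 7.2]
opening: 0.0456
gripper_force: 3.7
```

```bash
python3 - <<'E'
from fit import *
s=status.read_state();print(s["t"],s["tcp_pos"],s["ft_force"],s["wrist_torque"],inv([.550,-.069,-.09],s["tcp_pos"]))
c=read_camera("side")
cv2.imwrite("pics/d3.png",cv2.resize(c[140:240,230:350],(720,600),interpolation=2))
E
```

```text
6.15 [ 0.44679117 -0.05390881  0.19509285] [-0.66331768 -1.8354488   7.19940405] [-0.3779064   0.12787909  0.01989989] [-0.1041475   0.00575385]
```

View pics/d3.png

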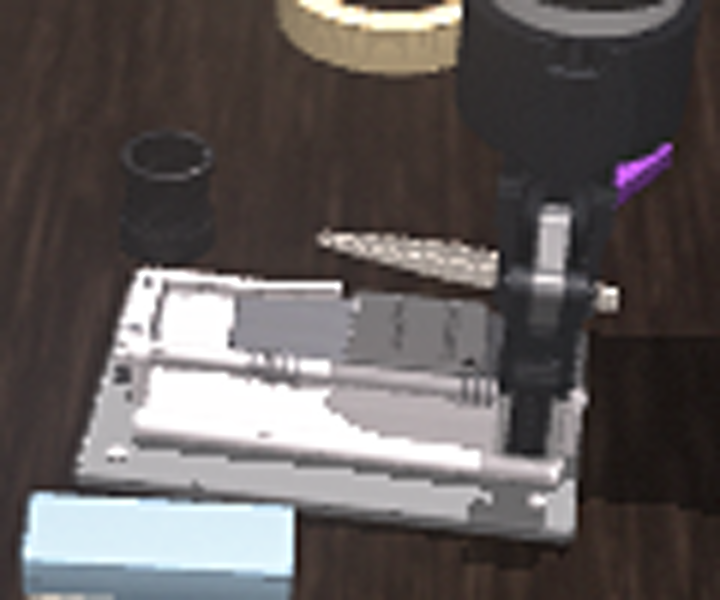

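Call:
carry_out:
  targets: [-0.02,0,0,0,0,0,0.465,-0.02,0,0,0,0,0,0.465,-0.02,0,0,0,0,0,0.465,-0.02,0,0,0,0,0,0.465,-0.02,0,0,0,0,0,0.465,-0.02,0,0,0,0,0,0.465,0,0,0,0,0,0,0.465]

```text
t: 6.9
tcp_pos: [0.4755, -0.0559, 0.1943]
tcp_rot: [-0.141, -3.135, -0.0]
ft_force: [-3.2, 0.4, 7.4]
opening: 0.0457
gripper_force: 3.4
```

```bash
python3 - <<'E'
from fit import *
s=status.read_state();print(s["t"],s["tcp_pos"],s["ft_force"],s["wrist_torque"],inv([.550,-.069,-.09],s["tcp_pos"]))
c=read_camera("side")
cv2.imwrite("pics/d4.png",cv2.resize(c[140:240,230:350],(720,600),interpolation=2))
E
```

```text
6.9 [ 0.47554726 -0.05594846  0.19434519] [-3.224406    0.4171376   7.37477243] [0.3145697  0.61498818 0.07462588] [-0.07532447  0.00630701]
```

View pics/d4.png

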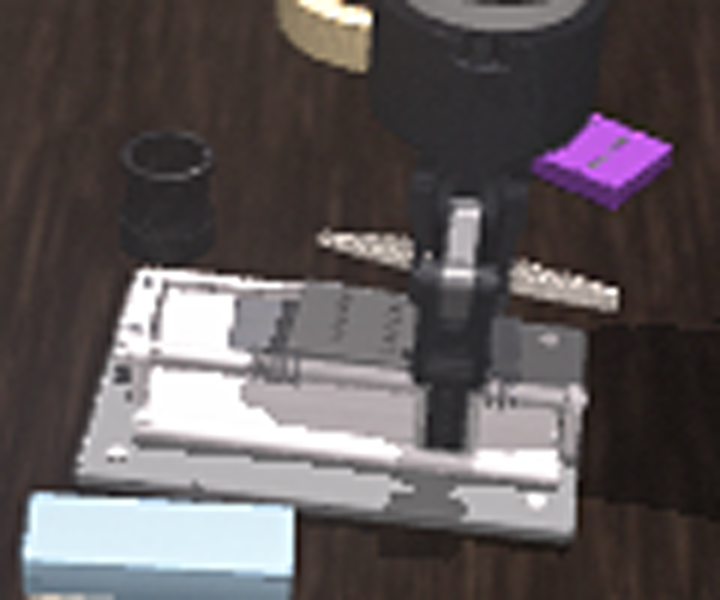

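Call:
carry_out:
  targets: [-0.02,0,-0.004,0,0,0,0.465,-0.02,0,0,0,0,0,0.465,-0.02,0,0,0,0,0,0.465,-0.02,0,0,0,0,0,0.465,-0.02,0,0,0,0,0,0.465,-0.02,0,0,0,0,0,0.465,-0.02,0,0,0,0,0,0.465,-0.02,0,0,0,0,0,0.465,0,0,0,0,0,0,0.465]

```text
t: 7.85
tcp_pos: [0.5154, -0.0596, 0.1953]
tcp_rot: [-0.141, -3.135, 0.0]
ft_force: [-2.8, 1.2, 7.4]
opening: 0.0461
gripper_force: 3.1
```

Call:
carry_out:
  targets: [-0.012,0,0,0,0,0,0.465,-0.012,0,0,0,0,0,0.465,0,0,0,0,0,0,0.465]

```text
t: 8.15
tcp_pos: [0.5211, -0.0601, 0.1953]
tcp_rot: [-0.141, -3.135, 0.0]
ft_force: [-3.8, 0.5, 6.8]
opening: 0.0458
gripper_force: 3.2
```

```bash
python3 - <<'E'
from fit import *
s=status.read_state();print(s["t"],s["tcp_pos"],s["ft_force"],s["wrist_torque"],inv([.550,-.069,-.09],s["tcp_pos"]))
c=read_camera("side")
cv2.imwrite("pics/d5.png",cv2.resize(c[140:240,230:350],(720,600),interpolation=2))
E
```

```text
8.15 [ 0.52111578 -0.06009232  0.19528773] [-3.81404799  0.47166717  6.75686841] [0.26755855 0.73542016 0.14577577] [-0.02956792  0.00627556]
```

View pics/d5.png

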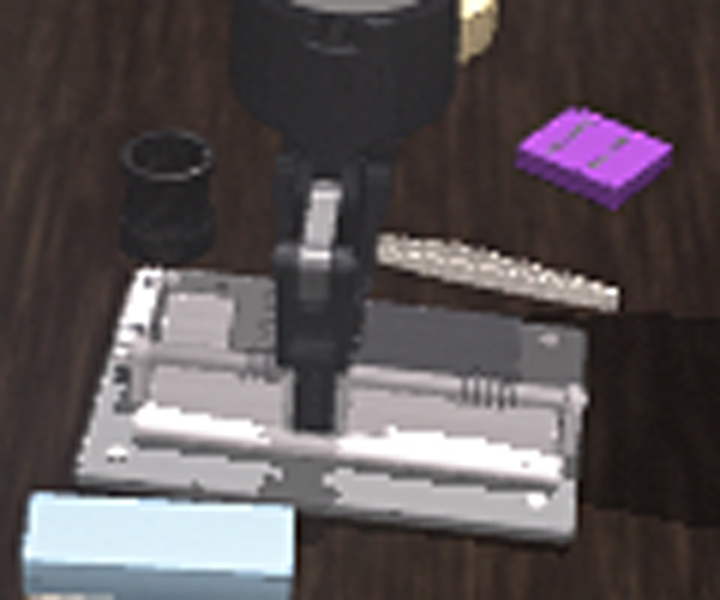

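Call:
carry_out:
  targets: [-0.008,0,0,0,0,0,0.465,-0.008,0,0,0,0,0,0.465,0,0,0,0,0,0,0.465]

```text
t: 8.5
tcp_pos: [0.5249, -0.0605, 0.1952]
tcp_rot: [-0.141, -3.135, 0.0]
ft_force: [-3.9, 1.2, 6.6]
opening: 0.0459
gripper_force: 3.2
```

Call:
carry_out:
  targets: [-0.006,0,0,0,0,0,0.465,0,0,0,0,0,0,0.465]

```text
t: 8.7
tcp_pos: [0.5262, -0.0606, 0.1952]
tcp_rot: [-0.141, -3.134, 0.0]
ft_force: [-3.8, 0.9, 6.5]
opening: 0.0456
gripper_force: 3.2
```

Call:
carry_out:
  targets: [-0.006,0,0,0,0,0,0.465,0,0,0,0,0,0,0.465]

```text
t: 8.9
tcp_pos: [0.5271, -0.0607, 0.195]
tcp_rot: [-0.142, -3.133, 0.0]
ft_force: [-6.3, 0.2, 6.9]
opening: 0.0461
gripper_force: 4.4
```

Call:
carry_out:
  targets: [-0.008,0,0,0,0,0,0.465,0,0,0,0,0,0,0.465,0,0,0,0,0,0,0.465]

```text
t: 9.2
tcp_pos: [0.5278, -0.0609, 0.1946]
tcp_rot: [-0.142, -3.13, 0.001]
ft_force: [-9.8, 0.0, 9.0]
opening: 0.0455
gripper_force: 6.2
```

Call:
carry_out:
  targets: [-0.008,0,0,0,0,0,0.465,0,0,0,0,0,0,0.465,0,0,0,0,0,0,0.465]

```text
t: 9.5
tcp_pos: [0.5284, -0.061, 0.1941]
tcp_rot: [-0.142, -3.127, 0.001]
ft_force: [-14.4, -1.1, 11.8]
opening: 0.0455
gripper_force: 8.5
```

Call:
carry_out:
  targets: [0.012,0,0,0,0,0,0.465,0.016,0,0,0,0,0,0.465,0,0,0,0,0,0,0.465,0,0,-0.008,0,0,0,0.465,0,0,-0.008,0,0,0,0.465,0,0,-0.008,0,0,0,0.465,0,0,-0.008,0,0,0,0.465,0,0,-0.012,0,0,0,0.465,0,0,-0.02,0,0,0,0.465,0,0,-0.04,0,0,0,0.465,0,0,-0.08,0,0,0,0.465]

```text
t: 10.6
tcp_pos: [0.5254, -0.0606, 0.2415]
tcp_rot: [-0.142, -3.136, 0.0]
ft_force: [-0.4, 0.4, 0.3]
opening: 0.0454
gripper_force: 0.0
```

Call:
carry_out:
  targets: [0,0,-0.16,0,0,0,0.465,0.08,0,-0.16,0,0,0,0.465,0.16,0,-0.08,0,0,0,0.465,0.16,0,0,0,0,0,0.465,0,0,0,0,0,0,0.465,0,0,0,0,0,0,0.465]

```text
t: 11.2
tcp_pos: [0.4262, -0.0515, 0.3427]
tcp_rot: [0.142, 3.137, -0.001]
ft_force: [0.3, -0.4, -0.6]
opening: 0.0455
gripper_force: 0.0
```

```bash
python3 - <<'E'
from fit import *
s=status.read_state();print(s["t"],s["tcp_pos"],s["ft_force"])
for n in("plate_home","test_plate"):
  for r in place_of("side",n)[:2]: print(n,r)
c=read_camera("side")
for n,z in(("plate_home",.026),("plate_center",.026)):
  for r in place_of("side",n)[:3]: print(n,r,inv([.5475,-.0677,-.0958],at("side",r["xy"],z)))
cv2.imwrite("pics/d6.png",cv2.resize(c[140:240,230:350],(720,600),interpolation=2))
E
```

```text
11.2 [ 0.42621044 -0.05152789  0.34270901] [ 0.28457926 -0.41977937 -0.55302864]
plate_home {'xy': [269.4, 193.1], 'conf': 0.6}
test_plate {'xy': [311.7, 260.7], 'conf': 0.84}
test_plate {'xy': [329.6, 168.5], 'conf': 0.52}
plate_home {'xy': [268.5, 191.1], 'conf': 0.8} [ 0.01017414 -0.03318708]
plate_center {'xy': [328.4, 166.3], 'conf': 0.85} [-0.1175342  -0.16292605]
plate_center {'xy': [264.4, 192.6], 'conf': 0.66} [ 0.01828711 -0.02579775]
plate_center {'xy': [306.7, 258.6], 'conf': 0.66} [-0.09190488  0.16297638]
```

View pics/d6.png

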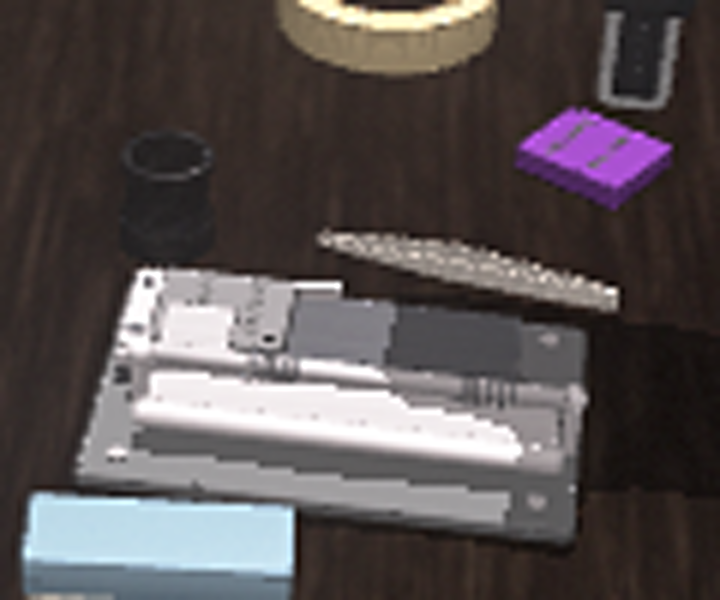

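The picture shows the plate against the end stop (px 160–295, 275–350), square, with the jaw resting on it and the gripper clear of everything. I'm handing the job in.

```bash
python3 -c "
from rig import ctrl; print(ctrl.sign_off())"
```

```text
the job is handed in; nothing more can be done
None
```

I pushed the plate fully home against the end stop, let the bar up so the jaw clamps it, and handed the job in at about 11 s of the 35 s; the last picture showed the plate square and the bystanders in place, but the sign-off returned no verdict.

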